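# Swap a coupling for the valve lying under the bars of a toolbox

### The arm

A 7-joint arm with a two-finger parallel gripper is mounted at the origin on the work surface. World frame = base frame: x ahead of the robot, y to its left, z up, the work surface at z = 0. Lengths are in m, angles in rad, forces in N, time in s.
With the tool pointing down it reaches from about 0.4 to 0.85 m from the base axis. Payload 10.4 kg.
Tool frame: the origin (TCP) lies midway between the tips of the shut fingers; the grasp point (between the pads) lies 19 mm behind it; z points along the fingers, y is the line along which they close (so a half turn about z gives the same grasp; the last joint's range is limited). The gripper opens to 85 mm and grips with 20 to 120 N. Pads are 22 mm wide; open, the fingers measure 114 mm over their backs; the gripper's body (76 mm by 85 mm) begins 54 mm behind the grasp point. The pads swing forward as they close: fully open they stand 13 mm farther back than shut.
Start: joints at [-1.23, 0.332, -0.065, 1.46, 0.022, 1.35, -0.088], TCP at [0.222, 0.584, 0.231] pointing down, gripper open.
Joint ranges: [-2.6, 2.6], [-0.5, 2.12], [-1.47, 1.34], [0.16, 2.42], [-1.27, 4.41], [0.06, 2.06], [-2.6, 2.6]. Speed limits (rad/s): [2.22, 2.22, 2.79, 2.79, 3.14, 3.14, 3.14].

### API

Orientations are given as a unit quaternion [x, y, z, w].
In Python, from workcell import get_obs, camera, camera_params, hand_in gives the robot as it stands.
- The arm moves only by the tool carry_out, never from a script. Its argument "commands" is a list that holds one entry, the list of rows, each a list of 6 numbers: the shift along the tool's x, y, z in units of 40 mm (1.0 is 40 mm), then the turn, a rotation vector about the tool's x, y, z in units of 6 degrees (1.0 is 6 degrees). In form: [[[x, y, z, ax, ay, az], ...]]. A call has 1 to 20 rows; each row shifts and turns the commanded pose from where the row before left it, along the tool's axes as they then stand; what a row does not reach is not made up. A row lasts 1/12 s, in which the tool goes at most 41.7 mm and 7.16 degrees, less where a joint would pass 70% of its speed; a pose out of reach is approached as far as the arm can. A call is refused whole if a number of a shift passes 1 or a number of a turn 1, either way. A call with a gripper value outside its range is refused whole. "hand" is the closure, from -1 (fully open) to 1 (shut), set as the call begins (left out, the last holds). The fingers move at their own pace and stop on an object; "force" is the grip in N (left out, the last holds). Time passes only in rows, so rows that do not move let the fingers close. It gives the time, the measured TCP pose, the force, the opening and the grip force at its end, in the units of the state.
- get_obs(): the state, without advancing time (a new reading comes with each control period).
- camera(name): name is "side" or "top"; returns the picture (420x560x3 uint8, red, green, blue); there is no depth.
- camera_params(name): a dict with "mtx" (3x3 intrinsics, pixels), "R" (3x3) and "t" (3): a world point X has camera coordinates R X + t. Camera axes: x right, y down, z forward; pixel columns grow to the right and rows downward; lengths in m; the calibration is good to about 2 mm. A picture is of the moment at which its call begins. camera_params takes no time and is no camera call.
- hand_in(): hands the job in; it is judged then, once.
The state is a dict: "clock": time; "joint_pos": joint angles; "joint_velocities": joint speeds; "tau": joint torques, N m; "position": TCP position; "ee_rot": TCP orientation; "ft_force": force on the tool from outside, world axes, zero at the start; "torque": the same for the moment, N m; "grip_width": opening from 0.0 (shut) to 1.0 (fully open); "grasp_force": force on a finger pad.
Only numpy, scipy, OpenCV 4.12 (cv2) and the standard library are available. Lean on these libraries where they do the work, as an engineer would, in place of code of your own. Each camera call takes 0.05 s, during which the arm holds its last target. There are 200 camera calls.

### The job

The coupling on the steel parts tray is the wrong part: swap it for the valve in the green toolbox. Lay both long bars from the top of the toolbox on the black rubber mat, stand the valve in the tray with its lever on top and the coupling upright on the toolbox floor, then lay each bar back across the toolbox in the same pair of notches, just as it lay before and not shifted endwise. Leave the tee in the box, the tape measure and the grease tin where they are.

Things in the scene. Friction and masses are not known exactly. Their poses are not given: they have to be found in the camera images.
- toolbox: Open green steel box, fixed, 320 (x) by 180 (y) by 95 mm high; walls 4, floor 3 mm. Origin: centre of underside. Both end walls (x +-158) have V notches at y +40 and -40: 44 mm wide at the rim, 22 deep, 45 degree flanks; a bar within 12 mm slides home. One bar rests in each pair, along x. Valve and tee lie about 75 mm from the middle at opposite ends, a small hex plug near (0, -65).
- mat: Flat black rubber mat, fixed, 400 mm (its x) by 180 mm (its y), 4 mm thick, empty at the start. Origin: centre of its underside. Side area for the bars: each with its middle within 80 mm (x) and 85 mm (y) of the mat's centre, for instance along x at y = +40 and -40 mm. A roll of tape lies off its +x end.
- tray: Oblong stainless parts tray, fixed, 240 mm long (its x) by 150 mm (its y), rim 22 mm high with a rounded lip to 25 mm, walls and floor 3 mm. Origin: centre of its underside. The coupling stands towards its -x end at the start; the +x half is empty.
- pry_bar: Dark steel line-up pry bar, 418 mm long, 0.45 kg: straight round shank 18 mm in diameter (345 mm long) along its x, flattened to a chisel blade 22 mm wide at both ends. Origin: on its axis at mid-length, which is also its centre of mass. In the notches its axis is 86 mm above the table.
- breaker_bar: Bright steel breaker bar (socket drive handle), 391 mm, 0.45 kg: round shank 16 mm in diameter along its x, black grip of nearly the same diameter over part of its -x half, collar 24 mm in diameter at the -x end, 22 mm square head at the +x end. Origin: on its axis at mid-length, within 5 mm of its centre of mass. In the notches its axis is 84 mm above the table.
- valve: Brass block ball valve, 0.40 kg: block 44 (its x) by 40 (y) by 44 mm high, hexagonal pipe ends along x, 93 mm over both; flat lever 17 mm wide, 48 to 58 mm above the underside, from the middle to 67 mm along +x, rigid with the body. Origin: centre of its underside, below the block; z up as it stands. Grip the block's flat sides across y. At the start it lies roughly across the toolbox.
- tee: Brass pipe tee lying flat, 44 mm high: run 90 mm along its x, branch to 45 mm along its +y; sockets 44 mm in diameter, dark bores. Origin: under the crossing of its axes. It stays in the toolbox where it is.
- coupling: Round brass pipe coupling standing upright, 44 mm in diameter and 56 mm high, with a dark bore on top. Origin: centre of its underside.
- tape_measure: Bystander: yellow tape measure 62 by 32 mm, 62 mm high, on the table off the +x end of the tray. Origin: centre of its underside. To be left alone.
- grease_tin: Bystander: round blue tin with a steel lid, 75 mm in diameter, 58 mm high, on the table off the +x end of the tray. Origin: centre of its underside. To be left alone.
Mind the look-alikes: they are no part of the job. What is shaped like the valve but pink is not meant.

How it is judged:
On the way, in this order (a step that is already met when the one before it is completed fails the run):
1. both bars lie on the rubber mat (x of pry_bar in the frame of mat between -0.08 and 0.08 m and y of pry_bar in the frame of mat between -0.085 and 0.085 m and z of each of pry_bar, breaker_bar in the frame of mat below 0.03 m and linear speed of each of pry_bar, breaker_bar below 0.02 m/s and x of breaker_bar in the frame of mat between -0.08 and 0.08 m and y of breaker_bar in the frame of mat between -0.085 and 0.085 m), for 0.2 s.
2. the valve stands in the tray and the coupling stands on the toolbox floor, while both bars lie on the mat (all of step 1 and x of valve in the frame of tray between -0.09 and 0.09 m and y of valve in the frame of tray between -0.055 and 0.055 m and z of valve in the frame of tray below 0.012 m and angle between each of valve, coupling's own z axis and vertical below 0.15 rad and x of coupling in the frame of toolbox between -0.14 and 0.14 m and y of coupling in the frame of toolbox between -0.07 and 0.07 m and z of coupling in the frame of toolbox below 0.012 m and linear speed of each of valve, coupling below 0.02 m/s), for 0.2 s.
At the end, for the whole second after the job is handed in: Valve standing in the tray (middle within 90 mm along, 55 mm across of its centre), coupling upright on the toolbox floor, each bar in its own notches within 20 mm of where it started and 4.5 degrees of the box's length (either way round), all at rest below 20 mm/s (x of valve in the frame of tray between -0.09 and 0.09 m and y of valve in the frame of tray between -0.055 and 0.055 m and z of valve in the frame of tray below 0.012 m and angle between each of valve, coupling's own z axis and vertical below 0.15 rad and x of coupling in the frame of toolbox between -0.14 and 0.14 m and y of coupling in the frame of toolbox between -0.07 and 0.07 m and z of coupling in the frame of toolbox below 0.012 m and linear speed of each of valve, coupling, pry_bar, breaker_bar below 0.02 m/s and distance of each of pry_bar, breaker_bar from where it was at the start of the episode below 0.02 m and z of each of pry_bar, breaker_bar in the frame of toolbox below 0.095 m and angle between the x axis of each of pry_bar, breaker_bar and the x axis of toolbox, either way round below 0.08 rad); the robot touches nothing.
It fails at once if the tee is moved by more than 30 mm (distance of tee from where it was at the start of the episode above 0.03 m).
It fails at once if the tape measure is moved by more than 30 mm or knocked over (distance of tape_measure from where it was at the start of the episode above 0.03 m or angle between tape_measure's own z axis and vertical above 0.4 rad).
It fails at once if the grease tin is moved by more than 30 mm or knocked over (distance of grease_tin from where it was at the start of the episode above 0.03 m or angle between grease_tin's own z axis and vertical above 0.4 rad).
It also fails if it takes over 141 s, if anything falls off the work surface, if the arm or the gripper's body presses on something with over 40 N, if the wrist force passes 120 N, or if a joint passes its speed limit or range.

## Working session

There is one attempt and no reset: what is moved stays moved. The work goes in short steps, Python scripts to look and compute and a tool call to move; the robot and the scene stay as the last step left them, time stands still between calls to the robot, and variables do not carry over. Pictures are saved under pics/ and viewed, at most 14 in all, crops included, and the job is handed in when it is done.

Besides the shell and the picture viewer there is one more tool, called as name([rows], argument=value, ...), one row to a line, values as JSON. carry_out: Moves the arm, as the interface text tells. Its arguments: {"type":"object","properties":{"commands":{"type":"array"},"hand":{"type":"number"},"force":{"type":"number"}},"required":["commands"]}

```bash
ls; mkdir -p pics; python3 - <<'E'
from workcell import *
import cv2
for n in("side","top"):
    cv2.imwrite(f"pics/{n}0.png",cv2.resize(camera(n),(784,588),interpolation=cv2.INTER_CUBIC)[:,:,::-1])
    p=camera_params(n); print(n,p["mtx"],p["R"],p["t"])
o=get_obs(); print(o)
E
```

```text
pics
side [[434.0033992    0.         290.85249559]
 [  0.         434.0033992  211.58460236]
 [  0.           0.           1.        ]] [[ 0.93721256 -0.3480808  -0.02173433]
 [-0.22210204 -0.54764247 -0.80669598]
 [ 0.26889274  0.76087285 -0.59056685]] [-0.49953004  0.14322513  1.10211408]
top [[523.4128129    0.         281.03721934]
 [  0.         523.4128129  211.30892389]
 [  0.           0.           1.        ]] [[ 0.00450557 -0.9999718  -0.00600767]
 [-0.9860058  -0.00344129 -0.16667548]
 [ 0.16665011  0.00667457 -0.9859935 ]] [-0.07778499  0.49576929  1.54388793]
{'clock': 0.1, 'joint_pos': array([-1.22957451,  0.33279477, -0.06469255,  1.46082837,  0.0215664 ,
        1.34989902, -0.0884961 ]), 'joint_velocities': array([-0.00017498, -0.00187035,  0.00271436, -0.00333551,  0.00020061,
        0.00033776,  0.00144303]), 'tau': array([ 1.09454711e-03, -6.26741338e+01,  4.86365310e-02, -3.92430961e+01,
        1.60571246e-02,  6.86324638e-03, -8.30106970e-07]), 'position': array([0.22228602, 0.58378905, 0.23061798]), 'ee_rot': array([ 1.80905276e-01,  9.83500330e-01, -6.09919304e-04, -9.95855551e-05]), 'ft_force': array([0.55046768, 0.06564621, 0.29530731]), 'torque': array([0.02008787, 0.04515765, 0.0340537 ]), 'grasp_force': 0.0, 'grip_width': 1.002439656121207}
```

View pics/side0.png

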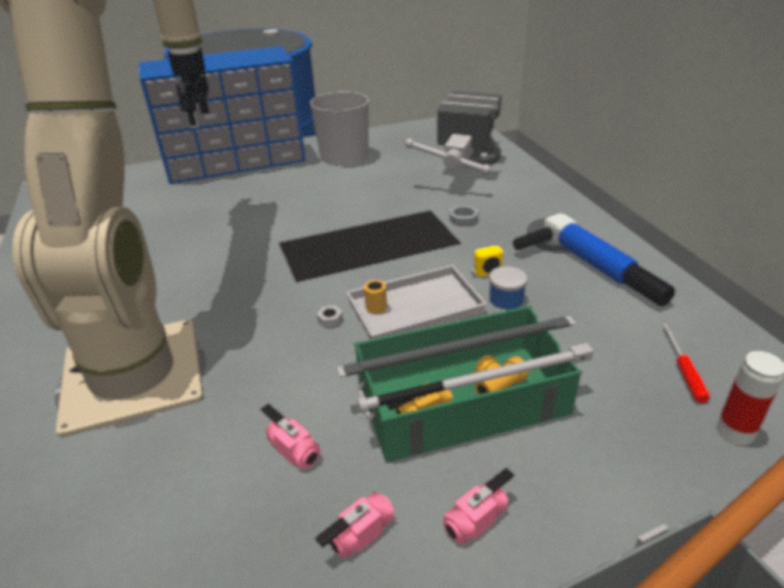

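View pics/top0.png

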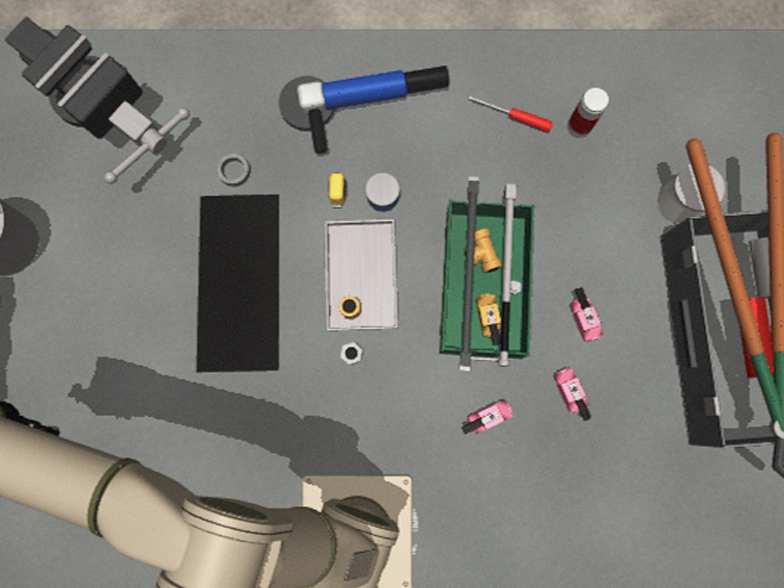

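Side: the valve is at about (425,400) and the tee at (500,373) in the green box, with the coupling at (376,296) in the tray. Top: the mat is at (238,283), tray (361,275), box (488,278), pry bar x≈470 and breaker bar x≈507. I'll zoom in on the box.

```bash
cat > h.py <<'E'
from workcell import *
import numpy as np, cv2
P={n:camera_params(n) for n in("side","top")}
def ray(n,uv):
    p=P[n]; d=p["R"].T@np.linalg.inv(p["mtx"])@np.array([uv[0],uv[1],1.]); return -p["R"].T@p["t"],d
def plane(n,uv,z):
    c,d=ray(n,uv); return c+d*(z-c[2])/d[2]
def proj(n,X):
    p=P[n]; q=p["mtx"]@(p["R"]@np.array(X,float)+p["t"]); return q[:2]/q[2]
def tri(a,b):
    (c1,d1),(c2,d2)=ray("top",a),ray("side",b)
    s=np.linalg.lstsq(np.c_[d1,-d2],c2-c1,rcond=None)[0]
    A,B=c1+s[0]*d1,c2+s[1]*d2
    return (A+B)/2,np.linalg.norm(A-B)
E
python3 - <<'E'
from h import *
t=camera("top");s=camera("side")
np.save("t0.npy",t);np.save("s0.npy",s)
a=cv2.resize(t[115:275,225:400],None,fx=4,fy=3.7,interpolation=cv2.INTER_CUBIC)
a=cv2.resize(t[120:270,225:395],None,fx=4,fy=4,interpolation=cv2.INTER_CUBIC)
cv2.imwrite("pics/t1.png",a[:,:,::-1])
b=cv2.resize(s[185:330,235:430],None,fx=4,fy=4,interpolation=cv2.INTER_CUBIC)
cv2.imwrite("pics/s1.png",b[:,:,::-1])
E
```

```text
(no output)
```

View pics/t1.png

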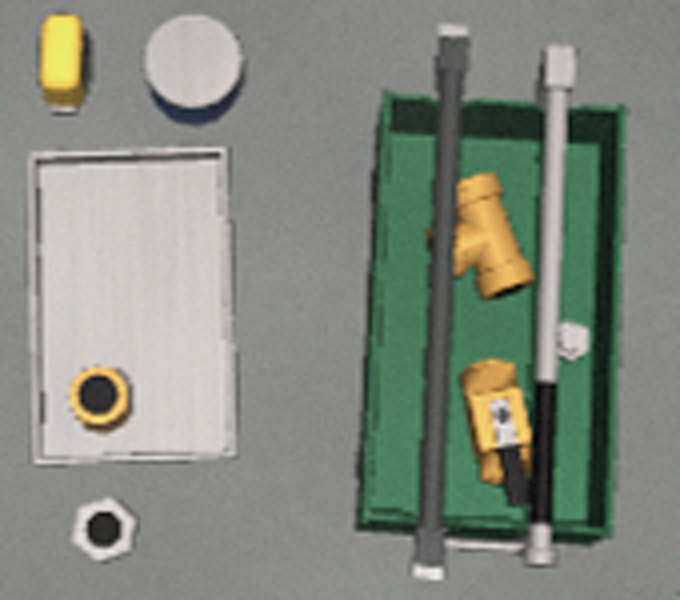

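View pics/s1.png

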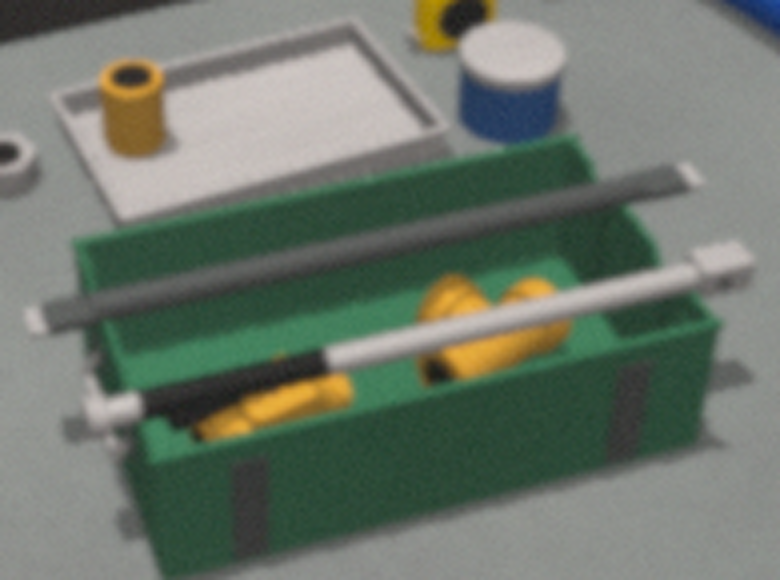

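The top crop shows the valve block at (500,415) with its lever pointing down to (518,500), apparently upright. The tee is at (490,235). The bars span (453,30)-(428,572) and (560,50)-(540,560). Next I triangulate the ends.

```bash
cat >> h.py <<'E'
def T(x,y): return (225+x/4-.4,120+y/4-.4)
def S(x,y): return (235+x/4-.4,185+y/4-.4)
E
python3 - <<'E'
from h import *
np.set_printoptions(precision=4,suppress=True)
for k,a,b in [("pry-",T(428,572),S(36,320)),("pry+",T(453,30),S(690,176)),("brk-",T(540,558),S(97,411)),("brk+",T(560,53),S(750,265)),
 ("coupl top",T(98,392),S(132,76)),("box++",T(386,94),S(572,140)),("box+-",T(624,108),S(716,322)),("box-+",T(360,524),S(80,242)),
 ("tray -+",T(35,460),S(57,97)),("tray --",T(234,457),S(125,218)),("tray ++",T(32,152),S(352,23)),("tray +-",T(228,150),S(445,128)),
 ("tin lid",T(193,58),S(513,45))]:
    print(k,*tri(a,b))
t=np.load("t0.npy").astype(int);m=(t.max(2)<45).astype(np.uint8)
m[:, :130]=0;m[:,210:]=0;m[:130]=0;m[280:]=0
n,l,st,c=cv2.connectedComponentsWithStats(m);i=1+st[1:,4].argmax();
r=cv2.minAreaRect(np.argwhere(l==i)[:,::-1].astype(np.float32));print("mat",plane("top",r[0],.004),[plane("top",q,.004) for q in cv2.boxPoints(r)])
E
```

```text
pry- [ 0.3389 -0.2229  0.0883] 0.0009674981797423252
pry+ [ 0.7471 -0.2466  0.0875] 0.000652042190984004
brk- [ 0.3496 -0.3037  0.0899] 0.0017731747296352604
brk+ [ 0.7322 -0.3283  0.086 ] 0.005721994841176307
coupl top [0.4729 0.0193 0.0618] 0.0006489698876350168
box++ [ 0.6943 -0.195   0.094 ] 0.0003823097420595577
box+- [ 0.6828 -0.3717  0.0975] 0.0006363681001917798
box-+ [ 0.3761 -0.1742  0.094 ] 0.007458028043770551
tray -+ [0.4281 0.069  0.0223] 0.002458141978703946
tray -- [ 0.4311 -0.0825  0.0248] 0.00330883255806569
tray ++ [0.6671 0.0766 0.0228] 0.0031108041521829507
tray +- [ 0.6688 -0.0766  0.0282] 0.000782818904497977
tin lid [ 0.732  -0.0499  0.0647] 0.0007136209961834334
mat [0.5322 0.272  0.004 ] [array([0.7341, 0.3709, 0.004 ]), array([0.7346, 0.1894, 0.004 ]), array([0.3384, 0.1772, 0.004 ]), array([0.3377, 0.3514, 0.004 ])]
```

Heights agree with the text (bars 87 to 88 mm, coupling top 62 mm, rims). I'm starting the approach to the pry bar.

carry_out([
  [[0,0,0,0,0,-0.97],[0,0,0,0,0,-0.97],[0,0,0,0,0,-0.96],[-0.4,-0.85,0,0,0,0],[-0.4,-0.85,0,0,0,0],[-0.4,-0.85,0,0,0,0],[-0.4,-0.85,0,0,0,0],[-0.4,-0.85,0,0,0,0],[-0.4,-0.85,0,0,0,0],[-0.4,-0.85,0,0,0,0],[-0.4,-0.85,0,0,0,0],[-0.4,-0.85,0,0,0,0],[-0.4,-0.85,0,0,0,0],[-0.4,-0.85,0,0,0,0],[-0.4,-0.85,0,0,0,0],[-0.4,-0.85,0,0,0,0],[-0.4,-0.85,0,0,0,0],[-0.4,-0.85,0,0,0,0],[-0.4,-0.85,0,0,0,0],[0,0,0,0,0,0]],
], hand=0.0, force=80)

```text
clock: 1.87
position: [0.4468, 0.0188, 0.2316]
ee_rot: [0.034, 0.999, -0.001, 0.001]
ft_force: [0.1, -0.2, 0.1]
grip_width: 0.501
grasp_force: 0.0
```

```bash
cat > go.py <<'E'
import sys
from workcell import get_obs
import numpy as np
from scipy.spatial.transform import Rotation as Ro
# go.py x y z [yaw of tool y, deg]: units needed in tool axes, shift taken after the turn
o=get_obs();R=Ro.from_quat(o["ee_rot"]);p=np.array(o["position"])
a=list(map(float,sys.argv[1:]))
yn=R.as_matrix()[:,1];yaw=np.degrees(np.arctan2(yn[1],yn[0]));w=np.radians(a[3] if len(a)>3 else yaw)
y=np.array([np.cos(w),np.sin(w),0]);M=np.c_[np.cross(y,[0,0,-1]),y,[0,0,-1]]
d=(M.T@(np.array(a[:3])-p))/.04
tv=(R.inv()*Ro.from_matrix(M)).as_rotvec(degrees=True)/6
print("t",round(o["clock"],2),"p",p.round(4),"yaw",round(yaw,1),"tilt",np.degrees(np.arccos(-R.as_matrix()[2,2])).round(2),"shift",d.round(2),"turn",tv.round(2),"w",round(o["grip_width"]*85,1),"f",round(o["grasp_force"],1),"ft",np.round(o["ft_force"],1),"j7",o["joint_pos"][6].round(2))
E
python3 go.py 0.543 -0.235 0.19 86.6; python3 go.py 0.543 -0.235 0.074 86.6
```

```text
t 1.87 p [0.4468 0.0188 0.2316] yaw 86.1 tilt 0.1 shift [-2.78 -6.19  1.04] turn [-0.01  0.01 -0.09] w 42.6 f 0.0 ft [ 0.1 -0.2  0.1] j7 1.32
t 1.87 p [0.4468 0.0188 0.2316] yaw 86.1 tilt 0.1 shift [-2.78 -6.19  3.94] turn [-0.01  0.01 -0.09] w 42.6 f 0.0 ft [ 0.1 -0.2  0.1] j7 1.32
```

carry_out([
  [[-0.35,-0.77,0,0,0,-0.09],[-0.35,-0.77,0,0,0,0],[-0.35,-0.77,0,0,0,0],[-0.35,-0.77,0,0,0,0],[-0.35,-0.77,0,0,0,0],[-0.35,-0.77,0,0,0,0],[-0.35,-0.77,0,0,0,0],[-0.33,-0.8,0,0,0,0],[0,0,0.5,0,0,0],[0,0,0.5,0,0,0],[0,0,0.5,0,0,0],[0,0,0.5,0,0,0],[0,0,0.3,0,0,0],[0,0,0,0,0,0],[0,0,0,0,0,0]],
])

```text
clock: 3.12
position: [0.5434, -0.2273, 0.1394]
ee_rot: [0.025, 1.0, 0.0, -0.0]
ft_force: [0.2, -0.5, 1.0]
grip_width: 0.498
grasp_force: 0.0
```

```bash
python3 go.py 0.543 -0.235 0.074 86.6
```

```text
t 3.12 p [ 0.5434 -0.2273  0.1394] yaw 87.1 tilt 0.04 shift [-0.   -0.19  1.63] turn [ 0.   -0.01  0.08] w 42.3 f 0.0 ft [ 0.2 -0.5  1. ] j7 2.04
```

carry_out([
  [[0,-0.19,0,0,0,0],[0,0,0.4,0,0,0.08],[0,0,0.4,0,0,0],[0,0,0.4,0,0,0],[0,0,0.3,0,0,0],[0,0,0.13,0,0,0],[0,0,0,0,0,0]],
])

```text
clock: 3.7
position: [0.5428, -0.2351, 0.0737]
ee_rot: [0.03, 1.0, 0.0, -0.0]
ft_force: [-0.5, 0.5, 0.1]
grip_width: 0.499
grasp_force: 0.0
```

carry_out([
  [[0,0,0,0,0,0],[0,0,0,0,0,0],[0,0,0,0,0,0],[0,0,0,0,0,0],[0,0,0,0,0,0],[0,0,0,0,0,0]],
], hand=1.0)

```text
clock: 4.2
position: [0.5437, -0.2352, 0.0753]
ee_rot: [0.029, 1.0, -0.0, 0.001]
ft_force: [-0.6, 0.2, 6.6]
grip_width: 0.18
grasp_force: 78.2
```

```bash
python3 go.py 0.543 -0.235 0.23 86.6
```

```text
t 4.2 p [ 0.5437 -0.2352  0.0753] yaw 86.6 tilt 0.1 shift [ 0.02  0.   -3.87] turn [-0.    0.02  0.  ] w 15.3 f 78.2 ft [-0.6  0.2  6.6] j7 2.09
```

carry_out([
  [[0,0,-0.3,0,0,0],[0,0,-0.5,0,0,0],[0,0,-0.5,0,0,0],[0,0,-0.5,0,0,0],[0,0,-0.5,0,0,0],[0,0,-0.3,0,0,0],[0,0.3,-0.3,0,0,0],[0.1,0.7,0,0,0,0],[0.1,0.8,0,0,0,0],[0.1,0.8,0,0,0,0],[0.1,0.8,0,0,0,0],[0.1,0.8,0,0,0,0],[0.1,0.8,0,0,0,0],[0.1,0.8,0,0,0,0],[0.1,0.8,0,0,0,0],[0.1,0.8,0,0,0,0],[0.1,0.8,0,0,0,0],[0.1,0.8,0,0,0,0],[0,0.8,0,0,0,0],[0,0.8,0,0,0,0]],
])

```text
clock: 5.87
position: [0.5235, 0.1924, 0.1902]
ee_rot: [0.03, 1.0, 0.0, -0.0]
ft_force: [0.1, 0.1, -3.8]
grip_width: 0.176
grasp_force: 79.0
```

```bash
python3 go.py 0.534 0.312 0.007 86.6
```

```text
t 5.87 p [0.5235 0.1924 0.1902] yaw 86.6 tilt 0.03 shift [-0.08  3.    4.58] turn [ 0. -0.  0.] w 14.9 f 79.0 ft [ 0.1  0.1 -3.8] j7 1.17
```

carry_out([
  [[0,0.8,0,0,0,0],[0,0.8,0,0,0,0],[0,0.7,0,0,0,0],[0,0.4,0,0,0,0],[0,0.2,0.3,0,0,0],[0,0,0.6,0,0,0],[0,0,0.6,0,0,0],[0,0,0.6,0,0,0],[0,0,0.6,0,0,0],[0,0,0.6,0,0,0],[0,0,0.5,0,0,0],[0,0,0.3,0,0,0],[0,0,0.2,0,0,0],[0,0,0,0,0,0]],
])

```text
clock: 7.03
position: [0.5304, 0.3054, 0.0165]
ee_rot: [0.03, 1.0, -0.001, -0.001]
ft_force: [-0.5, -0.4, -4.5]
grip_width: 0.178
grasp_force: 79.0
```

```bash
python3 go.py 0.534 0.312 0.006 86.6
```

```text
t 7.03 p [0.5304 0.3054 0.0165] yaw 86.6 tilt 0.15 shift [-0.08  0.17  0.26] turn [-0.02 -0.02 -0.01] w 15.1 f 79.0 ft [-0.5 -0.4 -4.5] j7 1.08
```

carry_out([
  [[0,0.1,0.1,0,0,0],[0,0.07,0.1,0,0,0],[0,0,0.06,0,0,0],[0,0,0,0,0,0],[0,0,0,0,0,0]],
])

```text
clock: 7.45
position: [0.5315, 0.3137, 0.008]
ee_rot: [0.029, 1.0, 0.0, 0.0]
ft_force: [-0.2, -0.6, -4.3]
grip_width: 0.177
grasp_force: 79.0
```

carry_out([
  [[0,0,0,0,0,0],[0,0,0,0,0,0],[0,0,0,0,0,0],[0,0,0,0,0,0],[0,0,-0.3,0,0,0],[0,0,-0.6,0,0,0],[0,0,-0.8,0,0,0],[0,0,-0.8,0,0,0],[0,0,-0.8,0,0,0],[0,0,-0.8,0,0,0],[0,0,0,0,0,0]],
], hand=0.0)

```text
clock: 8.37
position: [0.5343, 0.3148, 0.1799]
ee_rot: [0.03, 1.0, 0.003, 0.004]
ft_force: [1.2, 0.7, 0.3]
grip_width: 0.498
grasp_force: 0.0
```

```bash
python3 go.py 0.541 -0.316 0.19 86.4;python3 - <<'E'
from h import *
t=camera("top"); np.save("t2.npy",t)
cv2.imwrite("pics/t2.png",cv2.resize(t[110:280,130:400],None,fx=2.9,fy=2.9,interpolation=cv2.INTER_CUBIC)[:,:,::-1])
E
```

```text
t 8.37 p [0.5343 0.3148 0.1799] yaw 86.6 tilt 0.61 shift [ -1.16 -15.73  -0.25] turn [0.07 0.08 0.03] w 42.4 f 0.0 ft [1.2 0.7 0.3] j7 1.02
```

View pics/t2.png

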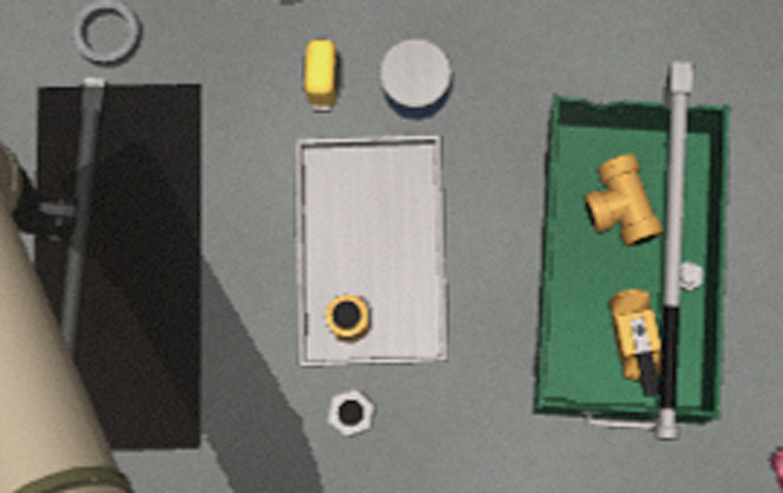

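The pry bar lies on the mat (~(82,220) in the crop). The breaker bar remains in its notches, so I go to it now.

carry_out([
  [[0,-0.5,-0.2,0,0,0],[-0.06,-0.87,-0.1,0,0,0],[-0.06,-0.87,0,0,0,0],[-0.06,-0.87,0,0,0,0],[-0.06,-0.87,0,0,0,0],[-0.06,-0.87,0,0,0,0],[-0.06,-0.87,0,0,0,0],[-0.06,-0.87,0,0,0,0],[-0.06,-0.87,0,0,0,0],[-0.06,-0.87,0,0,0,0],[-0.06,-0.87,0,0,0,0],[-0.06,-0.87,0,0,0,0],[-0.06,-0.87,0,0,0,0],[-0.06,-0.87,0,0,0,0],[-0.06,-0.87,0,0,0,0],[-0.06,-0.87,0,0,0,0],[-0.06,-0.87,0,0,0,0],[-0.06,-0.87,0,0,0,0],[0,-0.4,0,0,0,0],[0,0,0,0,0,0]],
])

```text
clock: 10.08
position: [0.5328, -0.3204, 0.1835]
ee_rot: [0.033, 0.999, -0.001, -0.001]
ft_force: [-0.2, -0.4, 0.4]
grip_width: 0.498
grasp_force: 0.0
```

```bash
python3 go.py 0.541 -0.316 0.073 86.4
```

```text
t 10.08 p [ 0.5328 -0.3204  0.1835] yaw 86.3 tilt 0.15 shift [-0.2   0.12  2.76] turn [-0.02 -0.01 -0.02] w 42.3 f 0.0 ft [-0.2 -0.4  0.4] j7 2.19
```

carry_out([
  [[-0.2,0.12,0.2,0,0,0],[0,0,0.5,0,0,0],[0,0,0.5,0,0,0],[0,0,0.5,0,0,0],[0,0,0.5,0,0,0],[0,0,0.3,0,0,0],[0,0,0.26,0,0,0],[0,0,0,0,0,0],[0,0,0,0,0,0]],
])

```text
clock: 10.83
position: [0.5437, -0.3105, 0.0733]
ee_rot: [0.029, 1.0, 0.0, -0.0]
ft_force: [-0.5, 0.0, 0.6]
grip_width: 0.499
grasp_force: 0.0
```

carry_out([
  [[0,0,0,0,0,0],[0,0,0,0,0,0],[0,0,0,0,0,0],[0,0,0,0,0,0],[0,0,0,0,0,0],[0,0,0,0,0,0]],
], hand=1.0)

```text
clock: 11.33
position: [0.5437, -0.3149, 0.0754]
ee_rot: [0.031, 1.0, -0.003, 0.002]
ft_force: [0.7, -9.7, 2.2]
grip_width: 0.15
grasp_force: 78.1
```

```bash
python3 go.py 0.534 0.235 0.20 86.6
```

```text
t 11.33 p [ 0.5437 -0.3149  0.0754] yaw 86.5 tilt 0.37 shift [ 1.06 13.71 -3.11] turn [-0.05  0.03 -0.02] w 12.8 f 78.1 ft [ 0.7 -9.7  2.2] j7 2.23
```

carry_out([
  [[0,0,-0.3,0,0,0],[0,0,-0.5,0,0,0],[0,0,-0.5,0,0,0],[0,0,-0.5,0,0,0],[0,0,-0.5,0,0,0],[0,0,-0.3,0,0,0],[0,0.3,-0.3,0,0,0],[0.1,0.7,0,0,0,0],[0.1,0.8,0,0,0,0],[0.1,0.8,0,0,0,0],[0.1,0.8,0,0,0,0],[0.1,0.8,0,0,0,0],[0.1,0.8,0,0,0,0],[0.1,0.8,0,0,0,0],[0.1,0.8,0,0,0,0],[0.1,0.8,0,0,0,0],[0.1,0.8,0,0,0,0],[0.1,0.8,0,0,0,0],[0,0.8,0,0,0,0],[0,0.8,0,0,0,0]],
])

```text
clock: 13.0
position: [0.5239, 0.1164, 0.1896]
ee_rot: [0.03, 1.0, 0.0, -0.0]
ft_force: [1.0, -0.0, -4.0]
grip_width: 0.152
grasp_force: 78.8
```

carry_out([
  [[0,0.8,0,0,0,0],[0,0.8,0,0,0,0],[0,0.6,0,0,0,0],[0,0.4,0,0,0,0],[0,0,0,0,0,0],[0,0,0,0,0,0]],
])

```text
clock: 13.5
position: [0.5304, 0.2187, 0.1891]
ee_rot: [0.029, 1.0, -0.0, -0.0]
ft_force: [0.4, -1.1, -3.5]
grip_width: 0.154
grasp_force: 78.8
```

```bash
python3 go.py 0.534 0.235 0.0065 86.6
```

```text
t 13.5 p [0.5304 0.2187 0.1891] yaw 86.7 tilt 0.05 shift [-0.07  0.41  4.56] turn [-0.01 -0.    0.01] w 13.1 f 78.8 ft [ 0.4 -1.1 -3.5] j7 1.14
```

carry_out([
  [[-0.07,0.25,0.3,0,0,0],[0,0.16,0.6,0,0,0],[0,0,0.7,0,0,0],[0,0,0.7,0,0,0],[0,0,0.7,0,0,0],[0,0,0.6,0,0,0],[0,0,0.4,0,0,0],[0,0,0.2,0,0,0],[0,0,0.1,0,0,0],[0,0,0,0,0,0],[0,0,0,0,0,0]],
])

```text
clock: 14.42
position: [0.5353, 0.2346, 0.0185]
ee_rot: [0.03, 1.0, 0.0, 0.001]
ft_force: [-0.1, -1.0, -4.3]
grip_width: 0.151
grasp_force: 78.8
```

```bash
python3 go.py 0.534 0.235 0.0085 86.6
```

```text
t 14.42 p [0.5353 0.2346 0.0185] yaw 86.6 tilt 0.09 shift [0.03 0.01 0.25] turn [ 0.01  0.01 -0.  ] w 12.9 f 78.8 ft [-0.1 -1.  -4.3] j7 1.2
```

carry_out([
  [[0,0,0.1,0,0,0],[0,0,0.1,0,0,0],[0,0,0.05,0,0,0],[0,0,0,0,0,0],[0,0,0,0,0,0]],
])

```text
clock: 14.83
position: [0.5343, 0.2349, 0.0073]
ee_rot: [0.029, 1.0, 0.0, -0.0]
ft_force: [-0.1, -0.3, -4.4]
grip_width: 0.152
grasp_force: 78.8
```

carry_out([
  [[0,0,0,0,0,0],[0,0,0,0,0,0],[0,0,0,0,0,0],[0,0,0,0,0,0],[0,0,-0.3,0,0,0],[0,0,-0.6,0,0,0],[0,0,-0.8,0,0,0],[0,0,-0.8,0,0,0],[0,0,-0.8,0,0,0],[0,0,-0.8,0,0,0],[0,0,0,0,0,0]],
], hand=0.0)

```text
clock: 15.75
position: [0.5374, 0.2358, 0.1791]
ee_rot: [0.03, 1.0, 0.003, 0.004]
ft_force: [1.2, 0.2, 0.2]
grip_width: 0.5
grasp_force: 0.0
```

```bash
python3 - <<'E'
from h import *
t=camera("top"); s=camera("side");np.save("t3.npy",t);np.save("s3.npy",s)
a=cv2.resize(t[190:265,305:405],None,fx=4,fy=4,interpolation=cv2.INTER_CUBIC)
b=cv2.resize(s[235:330,250:350],None,fx=4,fy=4,interpolation=cv2.INTER_CUBIC)
c=cv2.resize(t[125:265,130:230],None,fx=2.5,fy=2.5)[:200]
h=np.zeros((380+0,800,3),np.uint8);h[:300,:400]=a;h[:380,400:]=b
g=cv2.resize(t[125:265,130:400],None,fx=1.5,fy=1.5);f=np.zeros((600,800,3),np.uint8);f[:380]=h;f[385:595,:405]=g
g=cv2.resize(s[130:270,180:420],None,fx=1.5,fy=1.5);f[385:595,410:770]=g
cv2.imwrite("pics/v3.png",f[:,:,::-1])
E
python3 go.py .47 -.28 .2 86.6
```

```text
t 15.85 p [0.5352 0.2351 0.1735] yaw 86.6 tilt 0.21 shift [  0.86 -12.95  -0.66] turn [0.02 0.03 0.  ] w 42.3 f 0.0 ft [-0.6 -0.7 -1.8] j7 1.13
```

View pics/v3.png

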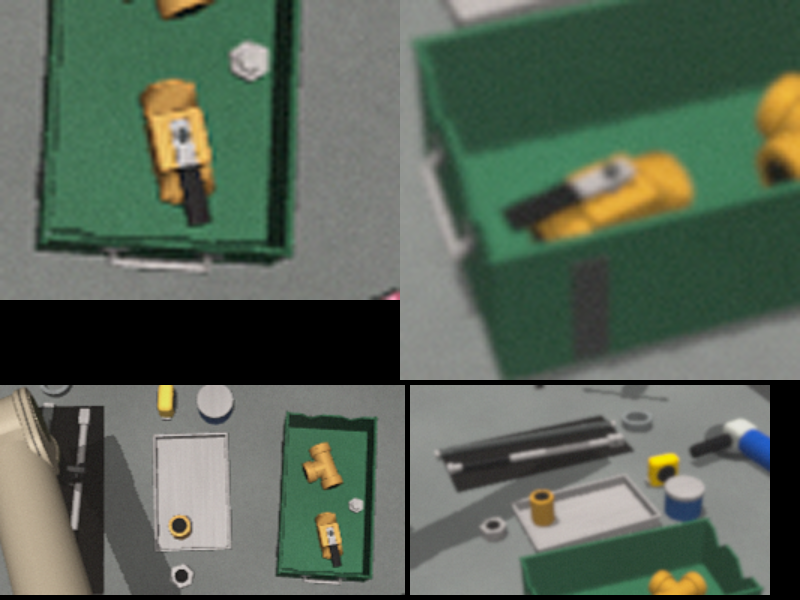

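Both bars lie on the mat. The valve is upright in the box: stem at (183,140), lever tip at (198,222) in the top crop. In the side crop the stem is at (618,170) and the tip at (508,213).

```bash
python3 - <<'E'
from h import *
np.set_printoptions(precision=4,suppress=True)
T=lambda x,y:(305+x/4-.4,190+y/4-.4); S=lambda x,y:(250+(x-400)/4-.4,235+y/4-.4)
a,b=(183,136),(198,222)
A,B=tri(T(*a),S(619,168)),tri(T(*b),S(508,214)); print(A,B)
p,q=plane("top",T(*a),.061),plane("top",T(*b),.061);print(p,q,np.linalg.norm(p-q),np.degrees(np.arctan2(*(q-p)[[1,0]])))
t=np.load("t3.npy");h=cv2.cvtColor(t,cv2.COLOR_RGB2HSV);m=cv2.inRange(h,(8,110,90),(30,255,255));m[:,:305]=0;m[:205]=0;m[245:]=0;m[:,365:]=0
c=max(cv2.findContours(m,0,2)[0],key=cv2.contourArea);r=cv2.minAreaRect(c);print(r,[plane("top",z,.025)[:2] for z in cv2.boxPoints(r)])
# coupling: dark bore centroid in top
g=(t.max(2)<60).astype(np.uint8);g[:,:240]=0;g[:,260:]=0;g[:200]=0;g[235:]=0
n,l,st,cc=cv2.connectedComponentsWithStats(g);i=1+st[1:,4].argmax();print("coupling",plane("top",cc[i],.059),st[i])
E
```

```text
(array([ 0.4589, -0.2829,  0.0616]), np.float64(0.0053110498458688845)) (array([ 0.3924, -0.2924,  0.0605]), np.float64(0.0002523448560270257))
[ 0.4564 -0.2824  0.061 ] [ 0.3922 -0.2924  0.061 ] 0.06492955447081895 -171.18580177357572
((349.3894958496094, 224.54490661621094), (30.218605041503906, 14.033408164978027), 79.2156982421875) [array([ 0.5004, -0.255 ]), array([ 0.5087, -0.2973]), array([ 0.4174, -0.3127]), array([ 0.4092, -0.2708])]
coupling [0.4724 0.0198 0.059 ] [245 214   9   9  64]
```

carry_out([
  [[0,0,-0.05,0,0,1],[0,0,-0.05,0,0,1],[0,0,-0.05,0,0,1],[0,0,-0.05,0,0,1],[0,0,-0.05,0,0,1],[0,0,-0.05,0,0,1],[0,0,-0.05,0,0,1],[0,0,-0.05,0,0,1],[0,0,-0.05,0,0,1],[0,0,-0.05,0,0,1],[0,0,0,0,0,1],[0,0,0,0,0,1],[0,0,0,0,0,1],[0,0,0,0,0,1],[0,0,0,0,0,1],[0,0,0,0,0,1],[0,0,0,0,0,1],[0,0,0,0,0,1],[0,0,0,0,0,1],[0,0,0,0,0,1]],
], hand=-0.6)

```text
clock: 17.52
position: [0.5337, 0.2345, 0.1903]
ee_rot: [0.882, 0.472, -0.001, 0.0]
ft_force: [-0.2, 0.3, -0.1]
grip_width: 0.799
grasp_force: 0.0
```

carry_out([
  [[0,0,0,0,0,1],[0,0,0,0,0,1],[0,0,0,0,0,1],[0,0,0,0,0,1],[0,0,0,0,0,1],[0,0,0,0,0,1],[0,0,0,0,0,1],[0,0,0,0,0,0.9],[0,0,0,0,0,0]],
])

```text
clock: 18.27
position: [0.5337, 0.2346, 0.1903]
ee_rot: [0.997, 0.078, -0.001, 0.001]
ft_force: [-0.0, 0.2, -0.3]
grip_width: 0.803
grasp_force: 0.0
```

```bash
python3 go.py .4585 -.283 .2 -81
```

```text
t 18.27 p [0.5337 0.2346 0.1903] yaw -81.0 tilt 0.11 shift [-3.88 12.49 -0.24] turn [ 0.01  0.02 -0.01] w 68.2 f 0.0 ft [-0.   0.2 -0.3] j7 -1.64
```

carry_out([
  [[-0.15,0.5,0,0,0,0],[-0.25,0.8,0,0,0,0],[-0.25,0.8,0,0,0,0],[-0.25,0.8,0,0,0,0],[-0.25,0.8,0,0,0,0],[-0.25,0.8,0,0,0,0],[-0.25,0.8,0,0,0,0],[-0.25,0.8,0,0,0,0],[-0.25,0.8,0,0,0,0],[-0.25,0.8,0,0,0,0],[-0.25,0.8,0,0,0,0],[-0.25,0.8,0,0,0,0],[-0.25,0.8,0,0,0,0],[-0.25,0.8,0,0,0,0],[-0.25,0.8,0,0,0,0],[-0.2,0.5,0,0,0,0],[0,0.25,0,0,0,0],[0,0,0,0,0,0],[0,0,0,0,0,0]],
])

```text
clock: 19.85
position: [0.4616, -0.2816, 0.1907]
ee_rot: [0.997, 0.081, -0.001, -0.0]
ft_force: [-0.8, 0.2, -0.3]
grip_width: 0.796
grasp_force: 0.0
```

```bash
python3 go.py .4585 -.283 .075 -81;  python3 go.py .4585 -.283 .014 -81
```

```text
t 19.85 p [ 0.4616 -0.2816  0.1907] yaw -80.7 tilt 0.07 shift [-0.08  0.02  2.89] turn [-0.    0.01  0.04] w 67.7 f 0.0 ft [-0.8  0.2 -0.3] j7 -0.67
t 19.85 p [ 0.4616 -0.2816  0.1907] yaw -80.7 tilt 0.07 shift [-0.08  0.02  4.42] turn [-0.    0.01  0.04] w 67.7 f 0.0 ft [-0.8  0.2 -0.3] j7 -0.67
```

carry_out([
  [[-0.08,0.02,0.4,0,0,0.04],[0,0,0.6,0,0,0],[0,0,0.6,0,0,0],[0,0,0.6,0,0,0],[0,0,0.6,0,0,0],[0,0,0.5,0,0,0],[0,0,0.4,0,0,0],[0,0,0.4,0,0,0],[0,0,0.2,0,0,0],[0,0,0.1,0,0,0],[0,0,0,0,0,0],[0,0,0,0,0,0]],
])

```text
clock: 20.85
position: [0.4596, -0.2825, 0.0159]
ee_rot: [0.997, 0.079, 0.0, 0.0]
ft_force: [-0.3, -0.2, 0.2]
grip_width: 0.799
grasp_force: 0.0
```

carry_out([
  [[0,0,0,0,0,0],[0,0,0,0,0,0],[0,0,0,0,0,0],[0,0,0,0,0,0],[0,0,0,0,0,0],[0,0,0,0,0,0]],
], hand=1.0)

```text
clock: 21.35
position: [0.4598, -0.2828, 0.0162]
ee_rot: [0.997, 0.078, 0.001, -0.0]
ft_force: [-1.2, 2.0, 7.1]
grip_width: 0.456
grasp_force: 80.5
```

```bash
python3 go.py .4585 -.283 .17 -81;  python3 go.py .60 -.005 .16 -90
```

```text
t 21.35 p [ 0.4598 -0.2828  0.0162] yaw -81.0 tilt 0.09 shift [-0.03  0.   -3.84] turn [-0.   -0.01 -0.  ] w 38.8 f 80.5 ft [-1.2  2.   7.1] j7 -0.5
t 21.35 p [ 0.4598 -0.2828  0.0162] yaw -81.0 tilt 0.09 shift [ 3.51 -6.94 -3.59] turn [-0.   -0.01  1.5 ] w 38.8 f 80.5 ft [-1.2  2.   7.1] j7 -0.5
```

carry_out([
  [[0,0,-0.3,0,0,0],[0,0,-0.5,0,0,0],[0,0,-0.6,0,0,0],[0,0,-0.6,0,0,0],[0,0,-0.6,0,0,0],[0,0,-0.6,0,0,0],[0,0,-0.5,0,0,0],[0,0,-0.2,0,0,0],[0.2,-0.3,0,0,0,0],[0.45,-0.6,0,0,0,0],[0.45,-0.6,0,0,0,0],[0.45,-0.6,0,0,0,0],[0.45,-0.6,0,0,0,0],[0.45,-0.6,0,0,0,0],[0.45,-0.6,0,0,0,0],[0.45,-0.6,0,0,0,0],[0.45,-0.6,0,0,0,0],[0.45,-0.6,0,0,0,0],[0.3,-0.4,0,0,0,0],[0,0,0,0,0,0]],
])

```text
clock: 23.02
position: [0.6021, -0.0078, 0.1703]
ee_rot: [0.997, 0.082, -0.0, -0.0]
ft_force: [0.3, 0.6, -3.9]
grip_width: 0.454
grasp_force: 81.4
```

```bash
python3 go.py .605 -.015 .018 -81
```

```text
t 23.02 p [ 0.6021 -0.0078  0.1703] yaw -80.6 tilt 0.07 shift [0.04 0.19 3.81] turn [-0.01  0.01  0.06] w 38.6 f 81.4 ft [ 0.3  0.6 -3.9] j7 -1.13
```

carry_out([
  [[0.04,0.15,0.3,0,0,0],[0,0,0.6,0,0,0],[0,0,0.6,0,0,0],[0,0,0.6,0,0,0],[0,0,0.6,0,0,0],[0,0,0.4,0,0,0],[0,0,0.3,0,0,0],[0,0,0.2,0,0,0],[0,0,0,0,0,0],[0,0,0,0,0,0]],
])

```text
clock: 23.85
position: [0.6034, -0.0197, 0.0276]
ee_rot: [0.997, 0.078, 0.0, 0.0]
ft_force: [0.9, -0.3, -3.3]
grip_width: 0.457
grasp_force: 81.3
```

```bash
python3 go.py .605 -.015 .0175 -81
```

```text
t 23.85 p [ 0.6034 -0.0197  0.0276] yaw -81.1 tilt 0.02 shift [ 0.06 -0.11  0.25] turn [ 0.   -0.   -0.01] w 38.8 f 81.3 ft [ 0.9 -0.3 -3.3] j7 -1.02
```

carry_out([
  [[0,0,0.1,0,0,0],[0,-0.1,0.1,0,0,0],[0,0,0.06,0,0,0],[0,0,0,0,0,0],[0,0,0,0,0,0]],
])

```text
clock: 24.27
position: [0.6027, -0.0148, 0.0169]
ee_rot: [0.997, 0.078, 0.0, -0.0]
ft_force: [-0.1, 0.5, -4.5]
grip_width: 0.453
grasp_force: 81.3
```

carry_out([
  [[0,0,0,0,0,0],[0,0,0,0,0,0],[0,0,0,0,0,0],[0,0,0,0,0,0],[0,0,-0.2,0,0,0],[0,0,-0.5,0,0,0],[0,0,-0.6,0,0,0],[0,0,-0.6,0,0,0],[0,0,-0.6,0,0,0],[0,0,-0.6,0,0,0],[0,0,0,0,0,0]],
], hand=-0.35)

```text
clock: 25.18
position: [0.6049, -0.0158, 0.1461]
ee_rot: [0.997, 0.078, 0.003, -0.0]
ft_force: [-0.2, -0.2, 0.2]
grip_width: 0.676
grasp_force: 0.0
```

```bash
python3 go.py .4725 .0195 .15 -90;python3 go.py .4725 .0195 .023 -90
```

```text
t 25.18 p [ 0.6049 -0.0158  0.1461] yaw -81.1 tilt 0.38 shift [-3.31 -0.88 -0.1 ] turn [-0.   -0.06  1.49] w 57.4 f 0.0 ft [-0.2 -0.2  0.2] j7 -1.1
t 25.18 p [ 0.6049 -0.0158  0.1461] yaw -81.1 tilt 0.38 shift [-3.31 -0.88  3.08] turn [-0.   -0.06  1.49] w 57.4 f 0.0 ft [-0.2 -0.2  0.2] j7 -1.1
```

carry_out([
  [[0,0,0,0,0,0.7],[0,0,0,0,0,0.7],[0,0,0,0,0,0.65],[-0.55,-0.1,0,0,0,0],[-0.6,-0.12,0,0,0,0],[-0.6,-0.12,0,0,0,0],[-0.6,-0.12,0,0,0,0],[-0.6,-0.12,0,0,0,0],[-0.4,-0.1,0,0,0,0],[0,0,0,0,0,0],[0,0,0,0,0,0]],
])

```text
clock: 26.1
position: [0.4703, 0.0213, 0.1412]
ee_rot: [1.0, -0.028, 0.0, -0.002]
ft_force: [0.9, -0.2, -0.2]
grip_width: 0.678
grasp_force: 0.0
```

```bash
python3 go.py .4725 .0195 .023 -93.4
```

```text
t 26.1 p [0.4703 0.0213 0.1412] yaw -93.2 tilt 0.28 shift [0.06 0.04 2.96] turn [-0.05 -0.    0.03] w 57.6 f 0.0 ft [ 0.9 -0.2 -0.2] j7 -1.62
```

carry_out([
  [[0.06,0.04,0.2,-0.05,0,0],[0,0,0.5,0,0,0],[0,0,0.5,0,0,0],[0,0,0.5,0,0,0],[0,0,0.5,0,0,0],[0,0,0.5,0,0,0],[0,0,0.26,0,0,0],[0,0,0,0,0,0],[0,0,0,0,0,0]],
])

```text
clock: 26.85
position: [0.4732, 0.0165, 0.0225]
ee_rot: [1.0, -0.03, -0.0, 0.003]
ft_force: [-0.1, 0.9, -0.3]
grip_width: 0.672
grasp_force: 0.0
```

carry_out([
  [[0,0,0,0,0,0],[0,0,0,0,0,0],[0,0,0,0,0,0],[0,0,0,0,0,0],[0,0,0,0,0,0],[0,0,0,0,0,0]],
], hand=1.0)

```text
clock: 27.35
position: [0.4739, 0.0176, 0.0238]
ee_rot: [1.0, -0.029, 0.001, 0.002]
ft_force: [-1.9, -3.6, 6.0]
grip_width: 0.496
grasp_force: 80.5
```

```bash
python3 go.py .46 -.28 .18 -93.4
```

```text
t 27.35 p [0.4739 0.0176 0.0238] yaw -93.3 tilt 0.27 shift [ 0.1   7.45 -3.9 ] turn [ 0.04 -0.02  0.01] w 42.1 f 80.5 ft [-1.9 -3.6  6. ] j7 -1.36
```

carry_out([
  [[0,0,-0.3,0,0,0],[0,0,-0.6,0,0,0],[0,0,-0.7,0,0,0],[0,0,-0.7,0,0,0],[0,0,-0.7,0,0,0],[0,0,-0.7,0,0,0],[0,0,-0.3,0,0,0],[0,0.4,0,0,0,0],[0,0.75,0,0,0,0],[0,0.8,0,0,0,0],[0,0.8,0,0,0,0],[0,0.8,0,0,0,0],[0,0.8,0,0,0,0],[0,0.8,0,0,0,0],[0,0.8,0,0,0,0],[0,0.8,0,0,0,0],[0.1,0.5,0,0,0,0],[0,0,0,0,0,0],[0,0,0,0,0,0]],
])

```text
clock: 28.93
position: [0.4587, -0.2733, 0.1838]
ee_rot: [1.0, -0.031, -0.001, 0.003]
ft_force: [0.2, 1.4, -2.9]
grip_width: 0.491
grasp_force: 82.3
```

```bash
python3 go.py .46 -.28 .0245 -93.4
```

```text
t 28.93 p [ 0.4587 -0.2733  0.1838] yaw -93.6 tilt 0.34 shift [0.04 0.16 3.98] turn [ 0.06  0.01 -0.03] w 41.8 f 82.3 ft [ 0.2  1.4 -2.9] j7 -0.9
```

carry_out([
  [[0.04,0.16,0.3,0.06,0,0],[0,0,0.6,0,0,0],[0,0,0.6,0,0,0],[0,0,0.6,0,0,0],[0,0,0.6,0,0,0],[0,0,0.5,0,0,0],[0,0,0.3,0,0,0],[0,0,0.2,0,0,0],[0,0,0,0,0,0],[0,0,0,0,0,0]],
])

```text
clock: 29.77
position: [0.4616, -0.2776, 0.0366]
ee_rot: [1.0, -0.029, 0.0, -0.0]
ft_force: [-0.6, 0.8, -2.3]
grip_width: 0.497
grasp_force: 82.4
```

```bash
python3 go.py .46 -.28 .0245 -93.4
```

```text
t 29.77 p [ 0.4616 -0.2776  0.0366] yaw -93.3 tilt 0.06 shift [-0.04  0.06  0.3 ] turn [-0.01 -0.    0.02] w 42.3 f 82.4 ft [-0.6  0.8 -2.3] j7 -0.73
```

carry_out([
  [[0,0,0.1,0,0,0],[0,0,0.1,0,0,0],[0,0,0.1,0,0,0],[0,0,0,0,0,0],[0,0,0,0,0,0]],
])

```text
clock: 30.18
position: [0.4613, -0.2777, 0.024]
ee_rot: [1.0, -0.029, 0.0, -0.001]
ft_force: [-0.6, 0.4, -3.1]
grip_width: 0.496
grasp_force: 82.0
```

carry_out([
  [[0,0,0,0,0,0],[0,0,0,0,0,0],[0,0,0,0,0,0],[0,0,0,0,0,0],[0,0,-0.2,0,0,0],[0,0,-0.5,0,0,0],[0,0,-0.7,0,0,0],[0,0,-0.8,0,0,0],[0,0,-0.8,0,0,0],[0,0,-0.8,0,0,0],[0,0,0,0,0,0]],
], hand=-0.35)

```text
clock: 31.1
position: [0.463, -0.2799, 0.1819]
ee_rot: [1.0, -0.03, 0.004, 0.0]
ft_force: [-0.1, -0.4, 0.4]
grip_width: 0.675
grasp_force: 0.0
```

carry_out([
  [[0,-0.5,0,0,0,0],[0,-0.8,0,0,0,0],[0,-0.8,0,0,0,0],[0,-0.8,0,0,0,0],[0,-0.8,0,0,0,0],[0,-0.8,0,0,0,0],[0,-0.5,0,0,0,0],[0,0,0,0,0,0]],
], hand=0.0)

```text
clock: 31.77
position: [0.4732, -0.0734, 0.1765]
ee_rot: [1.0, -0.026, 0.0, -0.002]
ft_force: [-0.1, 0.3, 0.3]
grip_width: 0.501
grasp_force: 0.0
```

```bash
python3 - <<'E'
from h import *
t=camera("top"); s=camera("side");np.save("t4.npy",t);np.save("s4.npy",s)
f=np.zeros((600,800,3),np.uint8)
f[:420,:]=cv2.resize(t[120:267,120:400],(800,420),interpolation=cv2.INTER_CUBIC)
g=cv2.resize(s[140:260,170:450],(420,180));f[420:,:420]=g
g=cv2.resize(s[235:325,250:420],(340,180));f[420:,430:770]=g
cv2.imwrite("pics/v4.png",f[:,:,::-1])
E
python3 go.py .534 .235 .15 -93.4
```

```text
t 31.87 p [ 0.4729 -0.0775  0.1765] yaw -93.2 tilt 0.13 shift [ 1.06 -7.89  0.66] turn [-0.02 -0.    0.03] w 42.4 f 0.0 ft [0.2 0.  0.4] j7 -1.49
```

View pics/v4.png

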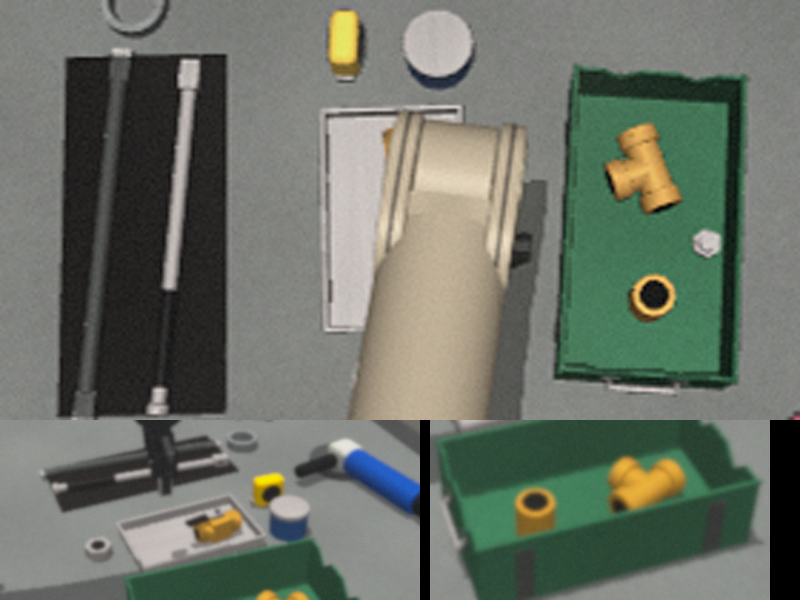

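Bars lie on the mat, pry (121,50)-(84,415) and breaker (189,62)-(157,408). The valve is in the tray and the coupling is upright in the box. I check the bar centres on the mat.

```bash
python3 - <<'E'
from h import *
np.set_printoptions(precision=4,suppress=True)
k=280/800;Q=lambda x,y:(120+x*k-.3,120+y*k-.3)
for n,z in(("t4",0),):
    t=np.load(n+".npy").astype(int)
for nm,a,b,z in(("pry",(121,50),(84,416),.013),("brk",(190,62),(156,411),.016)):
    A,B=plane("top",Q(*a),z),plane("top",Q(*b),z);print(nm,A,B,(A+B)/2,np.linalg.norm(A-B),np.degrees(np.arctan2(A[1]-B[1],A[0]-B[0])))
cv2.imwrite("pics/m4.png",cv2.resize(t[125:275,130:210].astype(np.uint8),None,fx=4,fy=4,interpolation=cv2.INTER_CUBIC)[:,:,::-1])
E
```

```text
pry [0.7373 0.3019 0.013 ] [0.3333 0.3241 0.013 ] [0.5353 0.313  0.013 ] 0.40469087204980797 -3.14660212907046
brk [0.7228 0.2244 0.016 ] [0.3387 0.2471 0.016 ] [0.5308 0.2357 0.016 ] 0.38483386944190673 -3.3906459254163903
```

carry_out([
  [[0.1,-0.5,0,0,0,0],[0.1,-0.8,0,0,0,0],[0.1,-0.8,0,0,0,0],[0.1,-0.8,0,0,0,0],[0.1,-0.8,0,0,0,0],[0.1,-0.8,0,0,0,0],[0.1,-0.8,0,0,0,0],[0.1,-0.8,0,0,0,0],[0.1,-0.8,0,0,0,0],[0.1,-0.6,0,0,0,0],[0,-0.3,0,0,0,0],[0,0,0,0,0,0],[0,0,0,0,0,0]],
])

```text
clock: 32.95
position: [0.5313, 0.229, 0.1766]
ee_rot: [1.0, -0.03, 0.0, 0.0]
ft_force: [-0.1, -1.4, -0.4]
grip_width: 0.504
grasp_force: 0.0
```

```bash
python3 go.py .534 .235 .008 -93.4
```

```text
t 32.95 p [0.5313 0.229  0.1766] yaw -93.4 tilt 0.03 shift [ 0.06 -0.15  4.21] turn [ 0. -0. -0.] w 42.9 f 0.0 ft [-0.1 -1.4 -0.4] j7 -1.82
```

carry_out([
  [[0.06,-0.15,0.4,0,0,0],[0,0,0.6,0,0,0],[0,0,0.6,0,0,0],[0,0,0.6,0,0,0],[0,0,0.6,0,0,0],[0,0,0.5,0,0,0],[0,0,0.4,0,0,0],[0,0,0.2,0,0,0],[0,0,0.1,0,0,0],[0,0,0,0,0,0],[0,0,0,0,0,0]],
])

```text
clock: 33.87
position: [0.5343, 0.2364, 0.0176]
ee_rot: [1.0, -0.029, 0.001, -0.001]
ft_force: [0.1, -0.5, 1.6]
grip_width: 0.501
grasp_force: 0.0
```

```bash
python3 go.py .5343 .235 .008 -93.4
```

```text
t 33.87 p [0.5343 0.2364 0.0176] yaw -93.4 tilt 0.11 shift [0.   0.04 0.24] turn [-0.02 -0.01  0.  ] w 42.6 f 0.0 ft [ 0.1 -0.5  1.6] j7 -1.7
```

carry_out([
  [[0,0.03,0.12,0,0,0],[0,0,0.13,0,0,0],[0,0,0,0,0,0],[0,0,0,0,0,0]],
])

```text
clock: 34.2
position: [0.5334, 0.2358, 0.0065]
ee_rot: [1.0, -0.029, -0.0, -0.001]
ft_force: [-0.3, -0.2, 0.5]
grip_width: 0.499
grasp_force: 0.0
```

carry_out([
  [[0,0,0,0,0,0],[0,0,0,0,0,0],[0,0,0,0,0,0],[0,0,0,0,0,0],[0,0,0,0,0,0],[0,0,0,0,0,0]],
], hand=1.0)

```text
clock: 34.7
position: [0.5337, 0.2359, 0.007]
ee_rot: [1.0, -0.029, 0.0, -0.001]
ft_force: [-1.2, -0.8, 5.9]
grip_width: 0.155
grasp_force: 78.1
```

```bash
python3 go.py .5437 -.3155 .19 -93.4
```

```text
t 34.7 p [0.5337 0.2359 0.007 ] yaw -93.3 tilt 0.09 shift [ 1.07 13.75 -4.58] turn [-0.01 -0.    0.01] w 13.2 f 78.1 ft [-1.2 -0.8  5.9] j7 -1.69
```

carry_out([
  [[0,0,-0.3,0,0,0],[0,0,-0.6,0,0,0],[0,0,-0.7,0,0,0],[0,0,-0.8,0,0,0],[0,0,-0.8,0,0,0],[0,0,-0.8,0,0,0],[0,0.3,-0.6,0,0,0],[0.1,0.7,-0.2,0,0,0],[0.1,0.8,0,0,0,0],[0.1,0.8,0,0,0,0],[0.1,0.8,0,0,0,0],[0.1,0.8,0,0,0,0],[0.1,0.8,0,0,0,0],[0.1,0.8,0,0,0,0],[0.1,0.8,0,0,0,0],[0.1,0.8,0,0,0,0],[0.1,0.8,0,0,0,0],[0.1,0.8,0,0,0,0],[0,0.8,0,0,0,0],[0,0.8,0,0,0,0]],
])

```text
clock: 36.37
position: [0.5522, -0.1917, 0.1982]
ee_rot: [1.0, -0.029, -0.0, -0.001]
ft_force: [-0.4, 0.8, -4.4]
grip_width: 0.148
grasp_force: 79.0
```

carry_out([
  [[0,0.8,0,0,0,0],[0,0.8,0,0,0,0],[0,0.5,0,0,0,0],[0,0.3,0,0,0,0],[0,0,0,0,0,0],[0,0,0,0,0,0]],
])

```text
clock: 36.87
position: [0.5466, -0.2865, 0.198]
ee_rot: [1.0, -0.03, -0.0, -0.001]
ft_force: [0.6, 1.5, -4.4]
grip_width: 0.149
grasp_force: 79.0
```

```bash
python3 go.py .5432 -.316 .09 -93.4
```

```text
t 36.87 p [ 0.5466 -0.2865  0.198 ] yaw -93.4 tilt 0.09 shift [-0.04  0.74  2.7 ] turn [-0.01  0.01 -0.  ] w 12.7 f 79.0 ft [ 0.6  1.5 -4.4] j7 -0.88
```

carry_out([
  [[0,0.4,0,0,0,0],[-0.04,0.34,0,0,0,0],[0,0,0.3,0,0,0],[0,0,0.6,0,0,0],[0,0,0.6,0,0,0],[0,0,0.6,0,0,0],[0,0,0.3,0,0,0],[0,0,0,0,0,0],[0,0,0,0,0,0]],
])

```text
clock: 37.62
position: [0.5442, -0.3146, 0.1021]
ee_rot: [1.0, -0.029, -0.0, -0.001]
ft_force: [1.0, -0.6, -3.2]
grip_width: 0.155
grasp_force: 79.1
```

```bash
python3 go.py .5432 -.316 .0765 -93.4
```

```text
t 37.62 p [ 0.5442 -0.3146  0.1021] yaw -93.3 tilt 0.09 shift [-0.02  0.04  0.64] turn [-0.01  0.01  0.02] w 13.2 f 79.1 ft [ 1.  -0.6 -3.2] j7 -0.78
```

carry_out([
  [[-0.02,0.04,0.15,0,0,0],[0,0,0.15,0,0,0],[0,0,0.15,0,0,0],[0,0,0.15,0,0,0],[0,0,0.04,0,0,0],[0,0,0,0,0,0],[0,0,0,0,0,0]],
])

```text
clock: 38.2
position: [0.5433, -0.3162, 0.0766]
ee_rot: [1.0, -0.029, 0.0, -0.001]
ft_force: [-1.2, 4.2, 2.5]
grip_width: 0.152
grasp_force: 80.0
```

```bash
python3 go.py .5432 -.316 .0755 -93.4
```

```text
t 38.2 p [ 0.5433 -0.3162  0.0766] yaw -93.3 tilt 0.15 shift [-0.   -0.01  0.03] turn [-0.02 -0.    0.02] w 12.9 f 80.0 ft [-1.2  4.2  2.5] j7 -0.76
```

carry_out([
  [[0,0,0,0,0,0],[0,0,0,0,0,0],[0,0,0,0,0,0],[0,0,0,0,0,0],[0,0,-0.2,0,0,0],[0,0,-0.5,0,0,0],[0,0,-0.7,0,0,0],[0,0,-0.8,0,0,0],[0,0,-0.4,0,0,0],[0,-0.4,0,0,0,0],[-0.1,-0.9,0,0,0,0],[-0.1,-0.9,0,0,0,0],[-0.1,-0.9,0,0,0,0],[-0.1,-0.9,0,0,0,0],[-0.1,-0.9,0,0,0,0],[-0.1,-0.9,0,0,0,0],[-0.1,-0.9,0,0,0,0],[-0.1,-0.9,0,0,0,0],[-0.1,-0.9,0,0,0,0]],
], hand=0.0)

```text
clock: 39.78
position: [0.5266, 0.026, 0.1814]
ee_rot: [1.0, -0.029, 0.0, -0.001]
ft_force: [1.0, 0.1, -0.2]
grip_width: 0.496
grasp_force: 0.0
```

carry_out([
  [[0,-0.9,0,0,0,0],[0,-0.9,0,0,0,0],[0,-0.9,0,0,0,0],[0,-0.9,0,0,0,0],[0,-0.9,0,0,0,0],[0,-0.6,0,0,0,0],[0,-0.4,0,0,0,0],[0,0,0,0,0,0],[0,0,0,0,0,0]],
])

```text
clock: 40.53
position: [0.5398, 0.2435, 0.1812]
ee_rot: [1.0, -0.029, 0.0, -0.0]
ft_force: [0.4, -0.4, 1.2]
grip_width: 0.499
grasp_force: 0.0
```

```bash
python3 go.py .5325 .3135 .007 -93.4; python3 - <<'E'
from h import *
t=camera("top");np.save("t5.npy",t)
cv2.imwrite("pics/t5.png",cv2.resize(t[120:275,120:400],None,fx=2.8,fy=2.8,interpolation=cv2.INTER_CUBIC)[:,:,::-1])
E
```

```text
t 40.53 p [0.5398 0.2435 0.1812] yaw -93.3 tilt 0.03 shift [-0.29 -1.74  4.36] turn [-0.   -0.    0.01] w 42.4 f 0.0 ft [ 0.4 -0.4  1.2] j7 -1.82
```

View pics/t5.png

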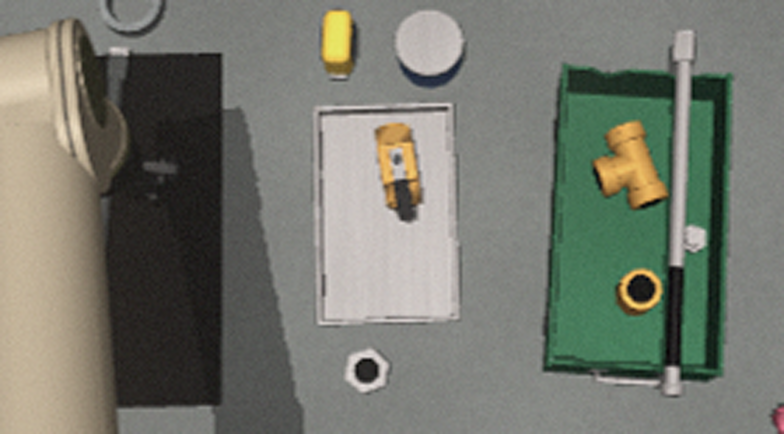

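The breaker bar is back in its notches ((684,35)-(672,390)), and the valve stands in the tray at (398,165). The pry bar is next.

carry_out([
  [[-0.1,-0.6,0,0,0,0],[-0.1,-0.6,0,0,0,0],[-0.09,-0.5,0.3,0,0,0],[0,0,0.6,0,0,0],[0,0,0.6,0,0,0],[0,0,0.6,0,0,0],[0,0,0.6,0,0,0],[0,0,0.5,0,0,0],[0,0,0.5,0,0,0],[0,0,0.3,0,0,0],[0,0,0.1,0,0,0],[0,0,0,0,0,0],[0,0,0,0,0,0]],
])

```text
clock: 41.67
position: [0.5328, 0.3124, 0.0182]
ee_rot: [1.0, -0.029, 0.001, -0.001]
ft_force: [0.9, 0.3, 0.1]
grip_width: 0.502
grasp_force: 0.0
```

```bash
python3 go.py .5325 .3135 .006 -93.4
```

```text
t 41.67 p [0.5328 0.3124 0.0182] yaw -93.4 tilt 0.11 shift [-0.01 -0.03  0.3 ] turn [-0.02 -0.01  0.  ] w 42.7 f 0.0 ft [0.9 0.3 0.1] j7 -1.81
```

carry_out([
  [[0,0,0.15,0,0,0],[0,0,0.15,0,0,0],[0,0,0.01,0,0,0],[0,0,0,0,0,0],[0,0,0,0,0,0]],
])

```text
clock: 42.08
position: [0.532, 0.3129, 0.0048]
ee_rot: [1.0, -0.029, 0.0, -0.001]
ft_force: [1.1, -0.4, 0.4]
grip_width: 0.497
grasp_force: 0.0
```

carry_out([
  [[0,0,0,0,0,0],[0,0,0,0,0,0],[0,0,0,0,0,0],[0,0,0,0,0,0],[0,0,0,0,0,0],[0,0,0,0,0,0]],
], hand=1.0)

```text
clock: 42.58
position: [0.5322, 0.313, 0.0052]
ee_rot: [1.0, -0.029, 0.0, -0.001]
ft_force: [-1.4, -0.4, 5.5]
grip_width: 0.176
grasp_force: 78.1
```

carry_out([
  [[0,0,-0.2,0,0,0],[0,0,-0.4,0,0,0],[0,0,-0.4,0,0,0],[0,0,0,0,0,0]],
])

```text
clock: 42.92
position: [0.5333, 0.3132, 0.0474]
ee_rot: [1.0, -0.029, 0.001, -0.002]
ft_force: [0.3, -0.5, -3.8]
grip_width: 0.176
grasp_force: 78.5
```

```bash
python3 go.py .5437 -.2352 .19 -93.4
```

```text
t 42.92 p [0.5333 0.3132 0.0474] yaw -93.3 tilt 0.23 shift [ 1.07 13.67 -3.57] turn [-0.03 -0.03  0.01] w 15.0 f 78.5 ft [ 0.3 -0.5 -3.8] j7 -1.83
```

carry_out([
  [[0,0,-0.6,0,0,0],[0,0,-0.8,0,0,0],[0,0,-0.8,0,0,0],[0,0,-0.8,0,0,0],[0,0.3,-0.5,0,0,0],[0.1,0.7,-0.1,0,0,0],[0.1,0.8,0,0,0,0],[0.1,0.8,0,0,0,0],[0.1,0.8,0,0,0,0],[0.1,0.8,0,0,0,0],[0.1,0.8,0,0,0,0],[0.1,0.8,0,0,0,0],[0.1,0.8,0,0,0,0],[0.1,0.8,0,0,0,0],[0.1,0.8,0,0,0,0],[0.1,0.8,0,0,0,0],[0,0.8,0,0,0,0],[0,0.8,0,0,0,0],[0,0.8,0,0,0,0],[0,0.8,0,0,0,0]],
])

```text
clock: 44.58
position: [0.5469, -0.1783, 0.1873]
ee_rot: [1.0, -0.029, -0.0, -0.001]
ft_force: [0.6, 0.4, -4.5]
grip_width: 0.178
grasp_force: 79.1
```

carry_out([
  [[0,0.5,0,0,0,0],[0,0.3,0,0,0,0],[0,0,0,0,0,0],[0,0,0,0,0,0]],
])

```text
clock: 44.92
position: [0.5452, -0.2094, 0.1873]
ee_rot: [1.0, -0.03, -0.0, -0.001]
ft_force: [0.1, -0.2, -4.8]
grip_width: 0.172
grasp_force: 79.0
```

```bash
python3 go.py .5437 -.235 .098 -93.4
```

```text
t 44.92 p [ 0.5452 -0.2094  0.1873] yaw -93.4 tilt 0.1 shift [0.   0.64 2.23] turn [-0.01  0.01 -0.  ] w 14.6 f 79.0 ft [ 0.1 -0.2 -4.8] j7 -1.02
```

carry_out([
  [[0,0.4,0,0,0,0],[0,0.24,0,0,0,0],[0,0,0.4,0,0,0],[0,0,0.6,0,0,0],[0,0,0.6,0,0,0],[0,0,0.4,0,0,0],[0,0,0.2,0,0,0],[0,0,0,0,0,0],[0,0,0,0,0,0]],
])

```text
clock: 45.67
position: [0.5445, -0.2344, 0.1005]
ee_rot: [1.0, -0.029, 0.0, -0.0]
ft_force: [-0.7, -0.9, -3.9]
grip_width: 0.177
grasp_force: 79.2
```

```bash
python3 go.py .5437 -.235 .0785 -93.4
```

```text
t 45.67 p [ 0.5445 -0.2344  0.1005] yaw -93.3 tilt 0.05 shift [-0.02  0.02  0.55] turn [-0.01 -0.    0.02] w 15.1 f 79.2 ft [-0.7 -0.9 -3.9] j7 -0.91
```

carry_out([
  [[-0.02,0.02,0.15,0,0,0],[0,0,0.15,0,0,0],[0,0,0.15,0,0,0],[0,0,0.1,0,0,0],[0,0,0,0,0,0],[0,0,0,0,0,0]],
])

```text
clock: 46.17
position: [0.5434, -0.2351, 0.078]
ee_rot: [1.0, -0.029, -0.0, -0.001]
ft_force: [-0.5, 0.8, -3.9]
grip_width: 0.174
grasp_force: 79.5
```

carry_out([
  [[0,0,0,0,0,0],[0,0,0,0,0,0],[0,0,0,0,0,0],[0,0,0,0,0,0],[0,0,-0.2,0,0,0],[0,0,-0.5,0,0,0],[0,0,-0.7,0,0,0],[0,0,-0.8,0,0,0],[0,0,-0.4,0,0,0],[0,-0.4,0,0,0,0],[-0.1,-0.9,0,0,0,0],[-0.1,-0.9,0,0,0,0],[-0.1,-0.9,0,0,0,0],[-0.1,-0.9,0,0,0,0],[-0.1,-0.9,0,0,0,0],[-0.1,-0.9,0,0,0,0],[-0.1,-0.9,0,0,0,0],[-0.1,-0.9,0,0,0,0],[0,-0.5,0,0,0,0],[0,0,0,0,0,0]],
], hand=0.0)

```text
clock: 47.83
position: [0.5301, 0.0959, 0.1828]
ee_rot: [1.0, -0.025, 0.0, -0.001]
ft_force: [-0.1, -0.2, 0.8]
grip_width: 0.502
grasp_force: 0.0
```

```bash
python3 go.py .5325 .3135 .2; python3 - <<'E'
from h import *
t=camera("top");s=camera("side")
a=np.load("t0.npy")
cut=lambda i:cv2.resize(i[120:275,290:395],(395,590),interpolation=cv2.INTER_CUBIC)
f=np.zeros((590,800,3),np.uint8);f[:,:395]=cut(a);f[:,400:795]=cut(t)
cv2.imwrite("pics/cmp.png",f[:,:,::-1])
cv2.imwrite("pics/s6.png",cv2.resize(s[150:330,200:440],None,fx=3,fy=3,interpolation=cv2.INTER_CUBIC)[:,:,::-1])
E
```

```text
t 47.83 p [0.5301 0.0959 0.1828] yaw -92.9 tilt 0.14 shift [-0.21 -5.44 -0.43] turn [-0.02 -0.   -0.  ] w 42.6 f 0.0 ft [-0.1 -0.2  0.8] j7 -1.63
```

View pics/cmp.png

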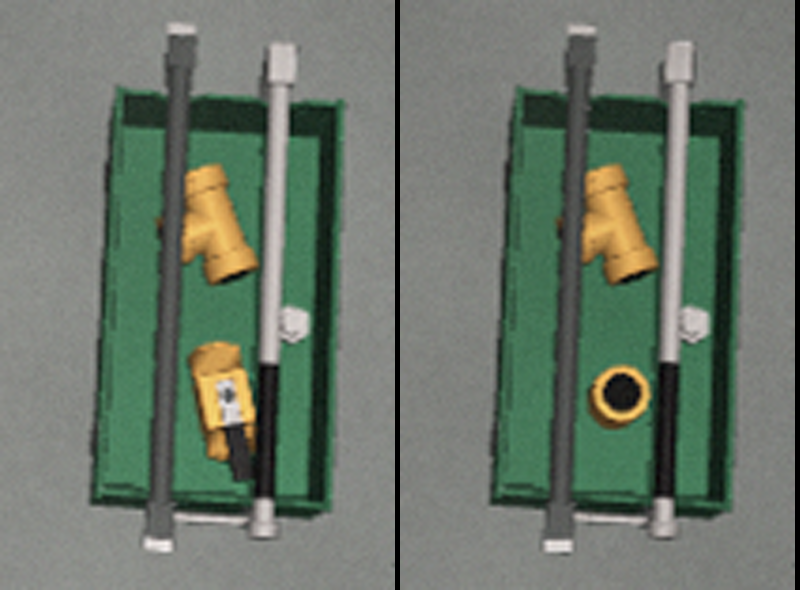

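View pics/s6.png

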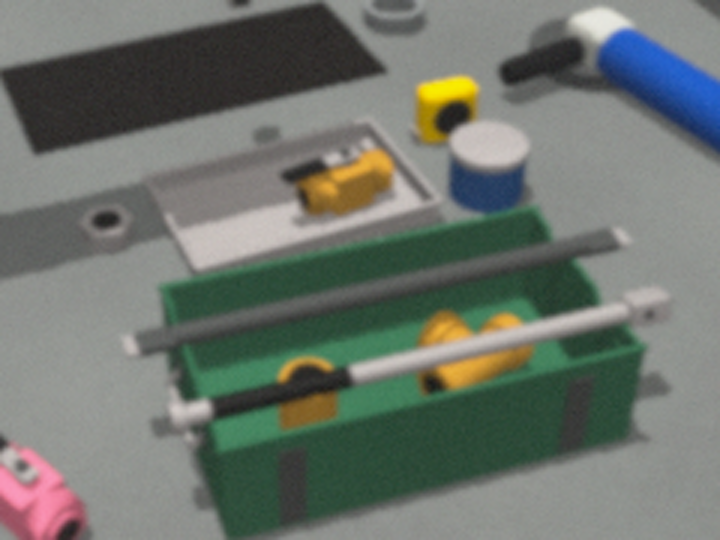

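The before and after crops match. Both bars are seated with ends within 1–2 px of the start, the coupling is upright at (622,395), and the valve stands in the tray with its lever up.

```bash
python3 -c "
from workcell import *
print(hand_in())"
```

```text
the job is handed in; nothing more can be done
None
```

I handed the job in after about 48 s of robot time: the valve stands in the tray with its lever up, the coupling is upright on the toolbox floor, and both bars are back in their notches, matching the start picture to within 1–2 pixels; no verdict was returned.

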